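Check the dampers and point out the stiff one

TASK

Exactly one of the three dampers in the blue test stand is defective: partway down its plunger begins to push back harder and harder. Push each plunger down gently: press the sound ones fully home, but as soon as one stiffens partway stop, do not force it, and leave it where it ends up. Slide the red pointer along its rail until it stands opposite the defective damper, and leave the things lying around the stand alone.

Things in the scene. Friction and masses are not known exactly. Their poses are not given: they have to be found in the camera images.
- stand: Blue damper test stand, fixed to the table: base plate 360 (its y) x 160 (its x) x 12 mm. Origin: centre of its underside, on the table; z up; its x points from the pointer rail to the row of three grey damper tubes, at stand x = +45 mm and y = +80 (left), 0 (middle), -80 mm (right). The dampers look alike; exactly one is defective, which one is unknown.
- tube_top (a point): Centre of the top of the middle damper tube: stand x = +45, y = 0 mm, 122 mm above the table. Each tube is an upright cylinder of diameter 47 mm.
- rail_mid (a point): Middle of the pointer's steel guide rail: stand x = -45, y = 0 mm, on the rail's top face 68 mm above the table. The rail is 14 mm wide and runs along stand y between posts at y = +-165 mm (tops 77 mm above the table).
- pointer (a joint): Red pointer sliding along the rail, in m: 0 = at stand y = -135 mm, growing towards stand +y; 0.055 = opposite the right damper, 0.135 the middle, 0.215 the left; end stops at 0 and 0.25. Starts parked at 0 to 0.03. Sliding friction about 1.5 N; stays where it is left.
- pointer_tab (a point): Centre of the top of the pointer's upright tab, 111 mm above the table. The tab is 14 mm (stand y) by 16 mm (stand x) and stands 37 mm above its wider saddle (28 mm along y, top 74 mm above the table). Push the tab sideways or pinch it. The arrow on the saddle points to stand +x.
- plunger_left: The left plunger; origin: centre of the top of its flat black cap (diameter 36, 12 mm thick). Top 175 mm above the table when out (starts 171 to 175), 139 fully home at the end stop; slides straight down, stays where left. Sound: even drag 3 to 5 N (+15 N per m/s). Defective: a springy block meets it after 12 to 20 mm, then +2 N per mm, and it comes back a little when let go.
- plunger_middle: The middle plunger; origin: centre of the top of its flat black cap (diameter 36, 12 mm thick). Top 175 mm above the table when out (starts 171 to 175), 139 fully home at the end stop; slides straight down, stays where left. Sound: even drag 3 to 5 N (+15 N per m/s). Defective: a springy block meets it after 12 to 20 mm, then +2 N per mm, and it comes back a little when let go.
- plunger_right: The right plunger; origin: centre of the top of its flat black cap (diameter 36, 12 mm thick). Top 175 mm above the table when out (starts 171 to 175), 139 fully home at the end stop; slides straight down, stays where left. Sound: even drag 3 to 5 N (+15 N per m/s). Defective: a springy block meets it after 12 to 20 mm, then +2 N per mm, and it comes back a little when let go.
- bolt: hex bolt lying loose on the table beside the stand, 71x28x24 mm; origin: centre of its underside. A bystander, to be left alone.
- pipe_ring: pipe ring loose on the table beside the stand, 68x68x30 mm; origin: centre of its underside. A bystander, to be left alone.
- marker_pen: marker pen loose on the table beside the stand, 136x18x20 mm; origin: centre of its underside. A bystander, to be left alone.
- coupon: flat steel coupon loose on the table beside the stand, 50x100x6 mm; origin: centre of its underside. A bystander, to be left alone.

How it is judged:
By the outcome, as a careful person would: the job done as asked, in the order asked, and still so for the second after the job is handed in, with the robot touching nothing.
It also fails if it takes over 53 s, if anything falls off the work surface, if the arm or the gripper's body presses on something with over 40 N, if the wrist force passes 120 N, or if a joint passes its speed limit or range.

ROBOT

A 7-joint arm with a two-finger parallel gripper is mounted at the origin on a cart in front of the work surface, level with it; the furniture and walls round the work are solid. World frame = base frame: x ahead of the robot, y to its left, z up, the work surface at z = 0. Lengths are in m, angles in rad, forces in N, time in s.
With the tool pointing down it reaches from about 0.4 to 0.85 m from the base axis. Payload 6.9 kg.
Tool frame: the origin (TCP) lies midway between the tips of the shut fingers; the grasp point (between the pads) lies behind it (ctrl.pinch_z is the z of the grasp point in the tool frame, in m); z points along the fingers, y is the direction in which the jaws open and shut (so a half turn about z gives the same grasp; the last joint's range is limited). The gripper opens to 85 mm and grips with 20 to 120 N. Pads are 22 mm wide; open, the fingers measure 114 mm over their backs; the gripper's body (76 mm by 85 mm) begins 54 mm behind the grasp point. The pads swing forward as they close: fully open they stand 13 mm farther back than shut.
Start: joints at [-1.141, 0.507, -0.238, 1.5, 0.126, 1.149, -0.155], TCP at [0.199, 0.592, 0.231] pointing down, gripper open.
Joint ranges: [-3.08, 3.08], [-0.24, 2.05], [-1.43, 1.35], [0, 2.5], [-1.52, 4.66], [0.17, 1.96], [-2.89, 2.89]. Speed limits (rad/s): [2.39, 2.39, 3.14, 3.14, 3.14, 3.14, 3.14].

INTERFACE

Orientations are given as a unit quaternion [w, x, y, z].
In Python, from station import ctrl, get_state, vision, ticket, models gives the robot as it stands. Calls block until the motion is done:
- ctrl.movep(position, orientation): joint-space move of the TCP to a pose.
- ctrl.movel(position, frame=None, max_speed=0.15): straight line of the TCP; frame=None keeps the orientation; max_speed is the mean speed in m/s.
- ctrl.set_joints(angles): joint-space move.
- ctrl.ungrasp() and ctrl.close_gripper(force=None): open the fingers fully, or close them until they stop; force is the grip in N (None keeps the last).
- ctrl.pause(seconds).
- ctrl.ik(position, orientation): joint angles nearest the present ones, or None.
- get_state(): the state.
- vision.grab_frame(name): name is "side" or "top"; returns (picture, depth): 420x560x3 uint8, blue, green, red; 420x560 float32, m along the optical axis (not along the pixel's ray), 0 where there is no reading.
- vision.camera_info(name): a dict with "mtx" (3x3 intrinsics, pixels), "dist_coeffs" ([k1, k2, p1, p2, k3] as OpenCV has them; the pictures are not rectified), "R" (3x3) and "t" (3): a world point X has camera coordinates R X + t. Camera axes: x right, y down, z forward; pixel columns grow to the right and rows downward; lengths in m; the calibration is good to about 2 mm. A picture is of the moment at which its call begins. camera_info takes no time and is no camera call.
A pose or a line that the arm cannot do raises ctrl.Unreachable and nothing moves.
- ticket.close_job(): hands the job in, once; it reports no verdict.
Trained networks look in the newest picture that a camera, given by its name, has taken for a name from the list of things; names that differ only in an ending like _2 or _b are one class to them, and where a whole thing is asked for, a point or a joint stands for the part that bears it (a point fixed in the world has none). Each returns a list of dicts, best first, with "p" (0 to 1); they miss things now and then, are a little off and sometimes report something else, mostly with a low value. They report only what shows in the picture. A call takes as long as a camera call.
- models.recognise(camera, target): "point" ([column, row] in pixels, amid what is visible of it).
- models.masks_of(camera, target): "mask" (420x560 bool, what is visible of it) and "point" ([column, row] in pixels, amid what is visible of it).
The state is a dict: "time": time; "qpos": joint angles; "qd": joint speeds; "tau": joint torques, N m; "tcp_pos": TCP position; "eef_rot": TCP orientation; "contact_force": force on the tool from outside, world axes, zero at the start; "wrist_torque": the same for the moment, N m; "width": finger opening in m.
Only numpy, scipy, OpenCV 4.12 (cv2) and the standard library are available. Lean on these libraries where they do the work, as an engineer would, in place of code of your own. Each camera call takes 0.05 s, during which the arm holds its last target. There are 200 camera calls.

## Working session

There is one attempt and no reset: what is moved stays moved. The work goes in short steps, each a Python script; the robot and the scene stay as the last script left them, time stands still between calls to the robot, and variables do not carry over. Pictures are saved under pics/ and viewed, about 8 in all and at most 12, crops included, and the job is handed in when it is done.

```bash
ls; mkdir -p pics; cat > h.py <<'E'
import numpy as np, cv2
from station import ctrl, get_state, vision, ticket, models
def ray(cam,px):
    c=vision.camera_info(cam);K=np.array(c["mtx"]);D=np.array(c["dist_coeffs"]);R=np.array(c["R"]);t=np.array(c["t"])
    u=cv2.undistortPoints(np.array([[px]],float),K,D)[0,0]
    return -R.T@t, R.T@np.array([u[0],u[1],1.])
def at_z(cam,px,z):
    o,d=ray(cam,px); return o+d*(z-o[2])/d[2]
def cloud(cam,depth,mask):
    v,u=np.nonzero(mask&(depth>0)); c=vision.camera_info(cam)
    n=cv2.undistortPoints(np.stack([u,v],1).astype(float)[:,None],np.array(c["mtx"]),np.array(c["dist_coeffs"]))[:,0]
    z=depth[v,u]; P=np.c_[n*z[:,None],z]
    return (P-np.array(c["t"]))@np.array(c["R"])
E
python3 - <<'E'
from h import *
for c in ["top","side"]:
    im,d=vision.grab_frame(c); cv2.imwrite(f"pics/{c}0.png",im)
    o,_=ray(c,[280,210]); print(c,"cam",o.round(3))
    for n in ["stand","pointer","plunger_left","plunger_middle","plunger_right","pointer_tab","tube_top","rail_mid","bolt","pipe_ring","marker_pen","coupon"]:
        for r in models.masks_of(c,n)[:3]:
            P=cloud(c,d,r["mask"]); 
            top=P[P[:,2]>np.percentile(P[:,2],98)-.006] if len(P) else P
            print(n,round(r["p"],2),np.round(r["point"]),len(P),np.median(top,0).round(3) if len(P) else "", P[:,2].max().round(3) if len(P) else "")
print(get_state(),ctrl.pinch_z)
E
```

```text
pics
top cam [ 0.444 -0.07   0.981]
stand 0.8 [268. 200.] 9552 [ 0.617 -0.046  0.172] 0.177
pointer 0.75 [323. 217.] 165 [ 0.52  -0.175  0.109] 0.112
plunger_left 0.52 [265. 201.] 9629 [ 0.617 -0.046  0.172] 0.177
plunger_left 0.16 [305. 173.] 246 [ 0.612 -0.125  0.172] 0.177
plunger_middle 0.51 [264. 171.] 253 [ 0.618 -0.046  0.171] 0.175
plunger_right 0.79 [303. 172.] 230 [ 0.612 -0.125  0.172] 0.177
pointer_tab 0.56 [322. 214.] 195 [ 0.52  -0.175  0.109] 0.112
tube_top 0.87 [268. 200.] 9681 [ 0.617 -0.046  0.172] 0.177
rail_mid 0.94 [265. 202.] 9618 [ 0.617 -0.046  0.172] 0.177
bolt 0.56 [355. 208.] 214 [ 0.524 -0.257  0.02 ] 0.025
pipe_ring 0.77 [157. 207.] 268 [0.555 0.202 0.029] 0.033
marker_pen 0.64 [240. 251.] 464 [0.447 0.023 0.016] 0.022
coupon 0.55 [310. 265.] 867 [ 0.417 -0.141  0.005] 0.01
side cam [ 0.55  -0.985  0.626]
stand 0.95 [302. 249.] 6797 [ 0.619 -0.061  0.172] 0.175
pointer 0.51 [277. 253.] 326 [ 0.522 -0.18   0.108] 0.111
plunger_left 0.47 [324. 174.] 143 [0.625 0.026 0.171] 0.174
plunger_middle 0.69 [321. 190.] 186 [ 0.62  -0.053  0.171] 0.173
plunger_right 
[... 707 characters left out ...]
array([-1.14052184,  0.50752076, -0.23759914,  1.50021402,  0.12570205,
        1.14888457, -0.15476281]), 'qd': array([-5.58813570e-04,  8.59741689e-04, -7.72626607e-04,  2.47398446e-04,
       -6.20970107e-05, -2.03388001e-04, -1.43731484e-03]), 'tau': array([-1.73927885e-03, -6.20345306e+01, -2.18493260e+00, -2.49960136e+01,
        1.40413528e-02,  2.65864037e-03,  5.89280808e-05]), 'tcp_pos': array([0.19945475, 0.59230634, 0.23125719]), 'eef_rot': array([-9.13936359e-06,  1.61667027e-01,  9.86845364e-01, -2.30250041e-05]), 'contact_force': array([-0.31124639,  0.22727515,  0.26262811]), 'wrist_torque': array([ 0.01785492, -0.02538242,  0.00574428]), 'width': 0.08556781621939016} -0.0187
```

```bash
python3 - <<'E'
import cv2,numpy as np
a=cv2.resize(cv2.imread("pics/top0.png")[130:300,130:390],None,fx=2.3,fy=2.3)
b=cv2.resize(cv2.imread("pics/side0.png")[150:330,200:420],None,fx=1,fy=1)
c=np.zeros((a.shape[0]+180,a.shape[1],3),np.uint8);c[:a.shape[0]]=a;c[a.shape[0]:,:b.shape[1]]=b
cv2.imwrite("pics/c0.png",c)
E
```

```text
(no output)
```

View pics/c0.png

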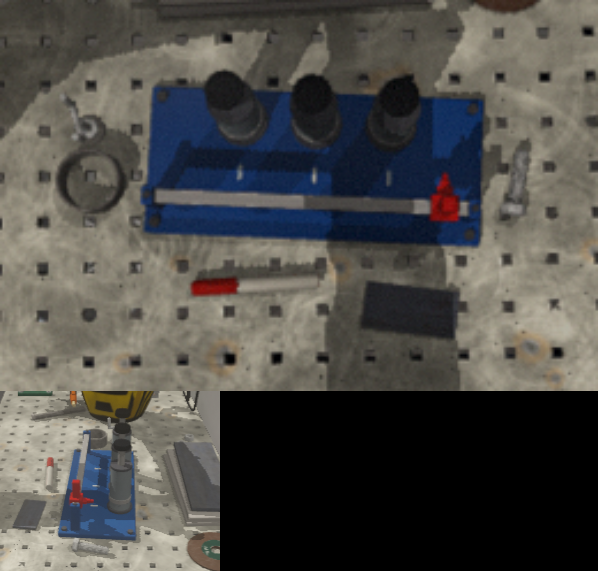

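Top crop: caps at about (225,85), (313,90) and (400,92), with the red pointer at the right end of the rail (445,200). This agrees with the networks. Next I'll fit the stand pose and check the surroundings of the path.

```bash
cat >> h.py <<'E'
def fit(n=1):
    from scipy.optimize import least_squares
    obs=[]
    for c in ["top","side"]:
        im,d=vision.grab_frame(c)
        hsv=cv2.cvtColor(im,cv2.COLOR_BGR2HSV)
        m=cv2.inRange(hsv,(105,120,20),(125,255,255))>0
        P=cloud(c,d,m); P=P[(abs(P[:,2]-.012)<.012)&(abs(P[:,0]-.574)<.12)&(abs(P[:,1]+.047)<.22)]
        r=cv2.minAreaRect((P[:,:2]*1000).astype(np.float32)); print(c,len(P),r)
    return
E
python3 - <<'E'
from h import *
fit()
a=-0.07
for q in ([0,-np.sin(a/2),np.cos(a/2),0],[0,np.cos(a/2),np.sin(a/2),0]):
    for p in ([.625,.03,.25],[.619,-.05,.14],[.613,-.129,.14],[.52,-.178,.082],[.536,.035,.082]):
        s=ctrl.ik(p,q); print(None if s is None else np.round(s,2))
im=np.hstack([cv2.imread("pics/top0.png"),cv2.imread("pics/side0.png")])
cv2.imwrite("pics/full0.png",cv2.resize(im,(800,300),interpolation=cv2.INTER_AREA))
E
```

```text
top 6320 ((573.068115234375, -43.7021484375), (357.5192565917969, 158.50059509277344), 86.47040557861328)
side 2778 ((574.225341796875, -48.41607666015625), (354.5108642578125, 156.13966369628906), 86.20055389404297)
[-0.07  0.49 -0.03  1.47  0.02  1.18  1.4 ]
[ 0.07  0.58 -0.05  1.64  0.03  0.93  1.51]
[ 0.12  0.59  0.07  1.62 -0.05  0.93  1.71]
[ 0.26  0.56  0.04  1.89 -0.03  0.69  1.82]
[-0.02  0.54 -0.14  1.92  0.11  0.68  1.28]
[-0.42  0.54  0.57  1.47 -0.3   1.21 -1.45]
[-0.32  0.65  0.62  1.64 -0.43  0.99 -1.2 ]
[-0.2   0.67  0.64  1.63 -0.45  1.   -1.06]
[-0.12  0.65  0.65  1.9  -0.54  0.78 -0.81]
[-0.42  0.59  0.48  1.93 -0.4   0.72 -1.35]
```

View pics/full0.png

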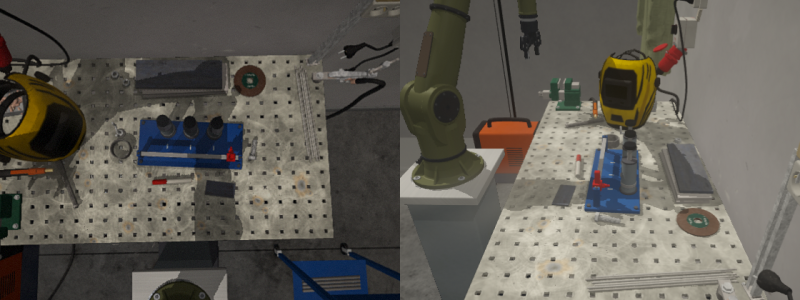

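The side view shows the gripper hanging by the welding helmet on the left, so the approach must pass on the robot's side of it. I'll check clearance, then move.

```bash
cat >> h.py <<'E'
YAW=-0.0637; C=np.array([.5737,-.0460]); Q=[0,-np.sin(YAW/2),np.cos(YAW/2),0]
RM=np.array([[np.cos(YAW),-np.sin(YAW)],[np.sin(YAW),np.cos(YAW)]])
def W(sx,sy,z): return np.r_[C+RM@[sx,sy],z]
E
python3 - <<'E'
from h import *
wp=np.array([[.199,.592],[.36,.36],[.45,.15],W(.02,.08,0)[:2]])
line=np.vstack([np.linspace(wp[i],wp[i+1],30) for i in range(3)])
for c in ["top","side"]:
    im,d=vision.grab_frame(c); P=cloud(c,d,np.ones(d.shape,bool))
    P=P[(P[:,2]>.12)&(P[:,2]<.6)&(P[:,1]>.12)&(P[:,1]<.5)&(P[:,0]>.3)&(P[:,0]<.95)]
    D=np.linalg.norm(P[:,None,:2]-line[None],axis=2).min(1)
    print(c,len(P),P.min(0).round(3),P.max(0).round(3),"min dist",D.min().round(3),P[D.argmin()].round(3))
for p in wp: print(ctrl.ik([*p,.30],Q) is not None)
E
```

```text
top 21330 [0.506 0.12  0.12 ] [0.902 0.5   0.411] min dist 0.144 [0.531 0.326 0.21 ]
side 13681 [0.51 0.12 0.12] [0.905 0.5   0.526] min dist 0.145 [0.534 0.322 0.218]
True
True
True
True
```

```bash
cat >> h.py <<'E'
def fz(n=3):
    return np.mean([get_state()["contact_force"][2] for _ in range(n)])
def press(sy,x=.045):
    ctrl.movel(W(x,sy,.180),max_speed=.15); ctrl.pause(.15)
    f0=fz(); log=[]; base=None
    for z in [.168,.165,.163,.161,.159,.157,.155,.153,.151,.149,.147,.145]:
        ctrl.movel(W(x,sy,z),max_speed=.03)
        s=get_state(); f=s["contact_force"][2]-f0; log.append((round(s["tcp_pos"][2]*1e3,1),round(f,1)))
        if base is None and z<=.165: base=f
        if base is not None and f>max(base,2)+2.5 and f>5.5:
            ctrl.movel(W(x,sy,.20)); print("STIFF",sy,log,get_state()["time"]); return True
    for z in [.1405,.1395,.1385,.1375,.1365]:
        ctrl.movel(W(x,sy,z),max_speed=.03)
        s=get_state(); f=s["contact_force"][2]-f0; log.append((round(s["tcp_pos"][2]*1e3,1),round(f,1)))
        if f>13: break
    ctrl.movel(W(x,sy,.20)); print("sound",sy,log,get_state()["time"]); return False
E
python3 - <<'E'
from h import *
ctrl.close_gripper(30)
print(get_state()["time"])
ctrl.movel([.36,.36,.29],max_speed=.3)
ctrl.movep([.45,.15,.27],Q)
ctrl.movep(W(.045,.08,.21),Q)
s=get_state();print(s["time"],s["tcp_pos"],W(.045,.08,.21),s["contact_force"])
press(.08)
E
```

```text
2.2667
5.175 [0.62298443 0.03345731 0.2103192 ] [0.62370129 0.03097319 0.21      ] [ 0.13306314  1.09536052 -0.67312957]
STIFF 0.08 [(np.float64(167.6), np.float64(-1.1)), (np.float64(164.7), np.float64(-2.3)), (np.float64(162.8), np.float64(-1.7)), (np.float64(160.8), np.float64(-0.3)), (np.float64(158.8), np.float64(-1.9)), (np.float64(156.8), np.float64(0.1)), (np.float64(155.0), np.float64(1.8)), (np.float64(153.4), np.float64(5.1)), (np.float64(151.8), np.float64(7.0))] 8.7
```

```bash
python3 - <<'E'
from h import *
ctrl.movel(W(.045,0,.20)); a=press(0)
if not a:
    ctrl.movel(W(.045,-.08,.20)); press(-.08)
E
```

```text
sound 0 [(np.float64(167.7), np.float64(0.0)), (np.float64(164.7), np.float64(-0.1)), (np.float64(162.8), np.float64(0.0)), (np.float64(160.8), np.float64(-0.2)), (np.float64(158.8), np.float64(-0.3)), (np.float64(156.8), np.float64(-0.5)), (np.float64(154.8), np.float64(-0.1)), (np.float64(152.8), np.float64(-0.3)), (np.float64(150.8), np.float64(0.4)), (np.float64(148.8), np.float64(-0.7)), (np.float64(146.8), np.float64(-0.2)), (np.float64(144.8), np.float64(-0.4)), (np.float64(140.1), np.float64(0.3)), (np.float64(139.4), np.float64(-0.0)), (np.float64(139.1), np.float64(5.6)), (np.float64(139.1), np.float64(11.8)), (np.float64(139.0), np.float64(18.2))] 14.9917
sound -0.08 [(np.float64(167.7), np.float64(-0.2)), (np.float64(164.7), np.float64(0.8)), (np.float64(162.8), np.float64(0.0)), (np.float64(160.8), np.float64(1.6)), (np.float64(158.8), np.float64(0.8)), (np.float64(156.8), np.float64(-0.1)), (np.float64(154.8), np.float64(1.3)), (np.float64(152.8), np.float64(1.2)), (np.float64(150.8), np.float64(1.2)), (np.float64(148.8), np.float64(1.4)), (np.float64(146.8), np.float64(0.9)), (np.float64(144.8), np.float64(0.5)), (np.float64(140.1), np.float64(-0.1)), (np.float64(139.4), np.float64(1.2)), (np.float64(139.1), np.float64(6.6)), (np.float64(139.0), np.float64(12.2)), (np.float64(139.0), np.float64(17.6))] 21.2833
```

```bash
python3 - <<'E'
from h import *
p=RM.T@(np.array([.521,-.178])-C); print("tab stand",p.round(4))
ctrl.movel(W(-.045,p[1],.20),max_speed=.25); ctrl.ungrasp()
ctrl.movel(W(-.045,p[1],.084)); ctrl.close_gripper(20)
s=get_state(); print(s["time"],s["width"],s["contact_force"].round(1))
ctrl.movel(W(-.045,.080,.084)); s=get_state(); print(s["time"],s["width"],s["contact_force"].round(1), RM.T@(s["tcp_pos"][:2]-C))
ctrl.pause(.3);s=get_state(); print(RM.T@(s["tcp_pos"][:2]-C))
ctrl.ungrasp(); ctrl.movel(W(-.045,.080,.20))
ctrl.movel(W(-.16,-.16,.30),max_speed=.3)
ims=[]
for c in ["top","side"]:
    im,d=vision.grab_frame(c); ims.append(im)
    for n in ["pointer","plunger_left","plunger_middle","plunger_right"]:
        r=models.masks_of(c,n)
        if r:
            P=cloud(c,d,r[0]["mask"]); top=P[P[:,2]>np.percentile(P[:,2],98)-.006]; m=np.median(top,0); print(c,n,round(r[0]["p"],2),(RM.T@(m[:2]-C)).round(4),m[2].round(3))
a=cv2.resize(ims[0][130:300,130:390],(600,392)); b=cv2.resize(ims[1][150:330,200:420],(240,196))
o=np.zeros((590,600,3),np.uint8);o[:392]=a;o[392:588,:240]=b;cv2.imwrite("pics/c1.png",o);print(get_state()["time"])
E
```

```text
tab stand [-0.0442 -0.1351]
24.2167 0.013950634359431177 [-0.5  5.4  5.6]
25.8 0.013860773229721913 [-1.9  0.9  7.2] [-0.04535175  0.08141539]
[-0.04535623  0.08133954]
top pointer 0.52 [-0.0455  0.0824] 0.11
top plunger_left 0.68 [0.0427 0.0819] 0.154
top plunger_middle 0.57 [0.0427 0.0016] 0.138
top plunger_right 0.6 [ 0.0436 -0.0766] 0.138
side pointer 0.75 [-0.0436  0.0771] 0.108
side plunger_left 0.55 [0.0457 0.0753] 0.154
side plunger_middle 0.74 [-0.0436  0.0781] 0.109
side plunger_right 0.51 [ 0.0462 -0.0059] 0.138
29.3167
```

View pics/c1.png

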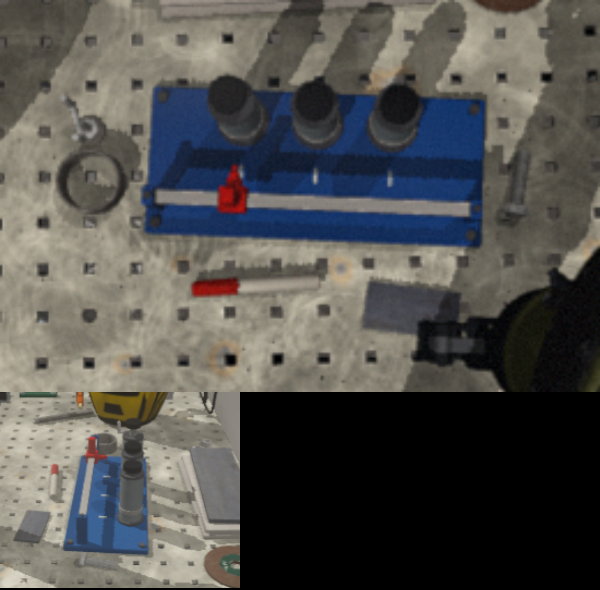

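The picture shows the pointer at (232,195), opposite the left damper. The middle and right caps are down, the left is part-way, and the bystanders haven't moved. Handing in.

```bash
python3 -c "
from station import ticket; print(ticket.close_job())"
```

```text
the job is handed in; nothing more can be done
None
```

The **left** damper is the defective one. The job is handed in at about 29 s on the robot's clock, against the 53 s limit; no verdict was given.

- **Left plunger:** it began to stiffen with its top at about 156 mm. I stopped at 152 mm, with the force about 8–9 N above its earlier level, and backed off. It now stands at 154 mm.
- **Middle and right plungers:** both slid evenly with no stiffening and reached the end stop. The arm read 139.0 mm there, and the cameras read 138 mm afterwards.
- **Pointer:** I pinched it and slid it to stand y of about +81 mm; the target was +80. The top camera puts it at 82 mm and the side camera at 77 mm. In each view it is within about 2 mm of the left plunger.
- **Surroundings:** the bystanders look unmoved in the last top picture, and the arm is parked clear of everything.

**Readings that disagreed:**
- The steady 3–5 N drag of sound plungers did not show in the force readings, which I took at standstill.
- In the last side picture the network mislabelled the middle and right plungers, so I used the top camera for those.

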